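# Pin the heel jig and hold the heel press down

## Robot

A 6-joint arm with a two-finger parallel gripper is mounted at the origin on the work surface. World frame = base frame: x ahead of the robot, y to its left, z up, the work surface at z = 0. Lengths are in m, angles in degrees, forces in N, time in s.
With the tool pointing down it reaches from about 0.275 to 0.875 m from the base axis. Payload 12.5 kg.
Tool frame: the origin (TCP) lies at the very end of the fingers, on their centre line; the grasp point (between the pads) lies 19 mm behind it; z points along the fingers, y is the line along which they close (so a half turn about z gives the same grasp; the last joint's range is limited). The gripper opens to 85 mm and grips with 20 to 120 N. Pads are 22 mm wide; open, the fingers measure 114 mm over their backs; the gripper's body (76 mm by 85 mm) begins 54 mm behind the grasp point. The pads swing forward as they close: fully open they stand 13 mm farther back than shut.
Start: joints at [-76.696, 20.094, 94.641, -0, 65.266, -4.847], TCP at [0.171, -0.523, 0.231] pointing down, gripper open.
Joint ranges: [-157.81, 157.81], [-45, 120.19], [0.68, 151.7], [-89.99, 269.99], [4.06, 180], [-164.3, 164.3]. Speed limits (degrees/s): [127.2, 127.2, 159.86, 180, 180, 180].

## Interface

Orientations are given as [roll, pitch, yaw] about the fixed x, y, z axes, in that order (R = Rz(yaw) Ry(pitch) Rx(roll)).
In Python, from station import bot gives the robot as it stands.
- The arm moves only by the tool apply_moves, never from a script. Its argument "deltas" is a list that holds one entry, the list of rows, each a list of 5 numbers: the finger opening in cm, from 0 to 8.54, then the shift along the tool's x, y, z in cm, then the turn about the tool's z in rad. In form: [[[gripper, x, y, z, twist], ...]]. A call has exactly 8 rows; each row shifts and turns the commanded pose from where the row before left it, along the tool's axes as they then stand; what a row does not reach is not made up. A row lasts 1/12 s, in which the tool goes at most 41.7 mm and 7.16 degrees, less where a joint would pass 70% of its speed; a pose out of reach is approached as far as the arm can. A call with a gripper value outside its range is refused whole. The fingers move at their own pace and stop on an object; "squeeze" is the grip in N (left out, the last holds). Time passes only in rows, so rows that do not move let the fingers close, or fill a call up. It gives the time, the measured TCP pose, the force, the opening and the grip force at its end, in the units of the state.
- bot.read_state(): the state, without advancing time (a new reading comes with each control period).
- bot.camera(name): name is "scene" or "top" or "wrist"; returns a dict with "image" (384x512x3 uint8, blue, green, red), "mtx" (3x3 intrinsics, pixels), "pose" (4x4, takes a point from camera to world coordinates). Camera axes: x right, y up, looking along -z (the intrinsics and any distortion apply to the point x, -y, -z); pixel columns grow to the right and rows downward; lengths in m; the calibration is good to about 2 mm. The wrist camera is an equidistant fisheye: a pixel r from the principal point sees the ray r / f radians off the axis. A picture is of the moment at which its call begins. There is no depth.
- bot.job_done(): hands the job in; it is judged then, once.
The state is a dict: "time": time; "q": joint angles; "qvel": joint speeds; "joint_efforts": joint torques, N m; "position": TCP position; "tcp_rot": TCP orientation; "contact_force": force on the tool from outside, world axes, zero at the start; "ft_torque": the same for the moment, N m; "grip_width": opening from 0.0 (shut) to 1.0 (fully open); "gripper_force": force on a finger pad.
Only numpy, scipy, OpenCV 4.12 (cv2) and the standard library are available. Lean on these libraries where they do the work, as an engineer would, in place of code of your own. Each camera call takes 0.05 s, during which the arm holds its last target. There are 200 camera calls.

## Task

At the blue heel press, move the brass pin from its wooden stand into the hole of the brass block on the press, fully home, and let go of it. Then flip the red safety catch right over, away from the lever, and only after that pull the lever with the black cross grip towards the front of the press, to its stop. Finish with the fingers still holding the lever there so that the lever does not spring back, with the pin still home, and leave the other things on the bench alone.

Things in the scene. Friction and masses are not known exactly. Their poses are not given: they have to be found in the camera images.
- press: Blue bench heel press, fixed. Origin on the bench right under the lever shaft. Axes: -x is its front (towards the robot, turned up to 0.28 rad either way), +y its left, with brass pin block and ram column; z up. In this frame, mm: base plate x -170..100, y -95..195, 20 thick; lever housing x -60..40, y -60..50, top at z 100.
- ram_top (a point): Top of the steel ram when up, press frame (-20, 140, 215) mm; the ram's column and head take up x -35..95, y 100..180 mm to z 190 mm. A heel block sits below the ram.
- pin_hole (a point): Centre of the mouth of the vertical hole in the 50 x 50 mm brass block on the front left of the press base; press frame (-115, 140, 50) mm. Hole 9.6 mm wide with a 2 mm chamfer, 25 mm deep; block top is 50 mm above the bench. Axes as the press.
- stand: Wooden pin stand, fixed, 50 x 100 x 30 mm, long along its own y, three 10 mm holes 22 mm deep in a row at y -30, 0, 30 mm; the pin stands in the middle one. Origin at the centre of its underside. It may be on the right or on the left of the press.
- pin: Loose upright brass pin, 75 mm long, about 40 g: shank 8 mm thick, 61 mm long with a 1 mm chamfered foot; on top a round grip head 16 mm wide and 14 mm tall. Origin at the centre of its foot; z runs up to the head, head middle 68 mm above the origin. Starts with its foot 8 mm above the bench.
- pin_tip (a point): Centre of the pin's foot (same point as its origin).
- catch (a joint): Red safety catch, rad: 0 to 0.15 at the start (leaning in front of the lever; its nose stops the lever after about 0.1 rad), 1.746 flipped right over (leaning the other way, lever free). Turns about an axis along the press's x; opening carries its tip up and over to the press's -y. Stays where left; light (1 N at the tip), but a brisk touch gives a short knock of 10 to 20 N.
- catch_hinge (a point): Hinge of the catch, below the middle of the paddle; press frame (-40, -30, 115) mm. Axes as the press.
- catch_tip (a point): Middle of the free edge of the catch's red paddle, 65 mm from the hinge; the paddle is 30 mm wide along the press's x and 10 mm thick. At joint 0 it leans 0.873 rad from upright towards the press's +y; at 1.746 as much towards -y. Behind it (press +x) the blocking nose, 20 mm tall at 35 to 55 mm from the hinge, reaches 50 mm back in x from the hinge point.
- lever_angle (a joint): Press lever, rad: 0 at rest leaning 0.4 rad back (press +x) from upright, 0.85 at its stop, leaning 0.45 rad to the front (press -x). Sprung: it needs about 2.5 N at the grip at the start and about 7 N at the stop and springs back if let go. Drives the ram down 29 mm.
- lever_shaft (a point): Point on the lever's axis (along the press's y) in the lever's own plane; press frame (0, 0, 90) mm. Axes as the press.
- grip_middle (a point): Middle of the lever's black round cross grip: 16 mm thick bar along the press's y, 160 mm from the lever's axis, in the press frame at y -42 mm; the free bar runs from y -10 to y -67 mm and ends in a 22 mm ball; the 14 mm steel lever stem is at y 0. It swings with the lever.
- lever: The lever: a steel stem 14 mm thick with the black cross grip on its end. Origin on its axis (same point as lever_shaft); its z runs along the stem to the grip, y along the grip as the press's y.
- tack_tin: Open round black tin with tacks, 84 mm wide, 30 mm tall, origin at its underside. Bystander; stands on the other side of the press from the stand.
- hammer: Cobbler's hammer lying down, 260 mm long, bystander, origin under its middle.
- screwdriver: Screwdriver lying down, blue handle, 200 mm long, bystander, origin under its middle.
- shoe: Brown shoe, 270 x 80 x 105 mm, bystander, origin under its middle.
- shoe_last: Green plastic shoe last, 220 x 64 x 110 mm, bystander, origin under its middle.
- heel_block: Spare black heel block, 60 x 64 x 30 mm, bystander, origin under its middle.

How it is judged:
By the outcome, as a careful person would: the job done as asked, in the order asked, and still so for the second after the job is handed in, while the arm keeps its last pose, push and grip.
It also fails if it takes over 72 s, if anything falls off the work surface, if the arm or the gripper's body presses on something with over 40 N, if the wrist force passes 120 N, or if a joint passes its speed limit or range.

## Working session

There is one attempt and no reset: what is moved stays moved. The work goes in short steps, Python scripts to look and compute and a tool call to move; the robot and the scene stay as the last step left them, time stands still between calls to the robot, and variables do not carry over. Pictures are saved under pics/ and viewed, at most 10 in all, crops included, and the job is handed in when it is done.

Besides the shell and the picture viewer there is one more tool, called after "Request:" as a command line: name --argument value ..., lists and objects as JSON in quotes. apply_moves: Moves the arm, as the interface text tells. Its arguments: {"type":"object","properties":{"deltas":{"type":"array"},"squeeze":{"type":"number"}},"required":["deltas"]}

```bash
ls; mkdir -p pics; python3 - <<'E'
from station import bot
import cv2,numpy as np
print(bot.read_state())
np.set_printoptions(precision=4,suppress=True)
for n in("scene","top"):
    c=bot.camera(n); cv2.imwrite(f"pics/{n}0.png",c["image"]); print(n,c["mtx"],c["pose"],[k for k in c])
    np.savez(f"{n}0.npz",mtx=c["mtx"],pose=c["pose"],image=c["image"])
E
python3 -c "
import cv2,numpy as np
a=cv2.imread('pics/scene0.png');b=cv2.imread('pics/top0.png')
for n,i in(('s',a),('t',b)):cv2.imwrite(f'pics/{n}0b.png',cv2.resize(i,(800,600),interpolation=cv2.INTER_CUBIC))"
```

```text
pics
{'time': 0.0, 'q': array([-7.66961813e+01,  2.01228922e+01,  9.46791811e+01, -6.17115825e-04,
        6.52655048e+01, -4.84669110e+00]), 'qvel': array([ 0.0703678 ,  0.11596247,  0.0683958 ,  0.00064764, -0.01903522,
        0.02131279]), 'joint_efforts': array([-7.18384831e-05, -5.06104231e+01, -2.91415054e+01, -1.13191054e-04,
        4.40485164e-03,  1.07501711e-05]), 'position': array([ 0.17127899, -0.5222835 ,  0.23075744]), 'tcp_rot': array([-1.79932616e+02, -5.15147111e-03,  1.81507653e+01]), 'contact_force': array([ 0.01219148,  0.27118439, -0.09758759]), 'ft_torque': array([ 0.0246025 , -0.03075463, -0.03440809]), 'gripper_force': 0.0, 'grip_width': 0.9967241722682839}
scene [[411.0746   0.     252.3791]
 [  0.     411.0746 184.7032]
 [  0.       0.       1.    ]] [[-0.2138 -0.6908  0.6907  1.4691]
 [ 0.9768 -0.1402  0.1622  0.1652]
 [-0.0152  0.7093  0.7048  1.1622]
 [ 0.      0.      0.      1.    ]] ['image', 'mtx', 'pose']
top [[366.3591   0.     258.9645]
 [  0.     366.3591 185.1925]
 [  0.       0.       1.    ]] [[-0.0233  0.9974 -0.0681  0.4031]
 [-0.9997 -0.0239 -0.0081 -0.0701]
 [-0.0097  0.0679  0.9976  1.3507]
 [ 0.      0.      0.      1.    ]] ['image', 'mtx', 'pose']
```

View pics/t0b.png

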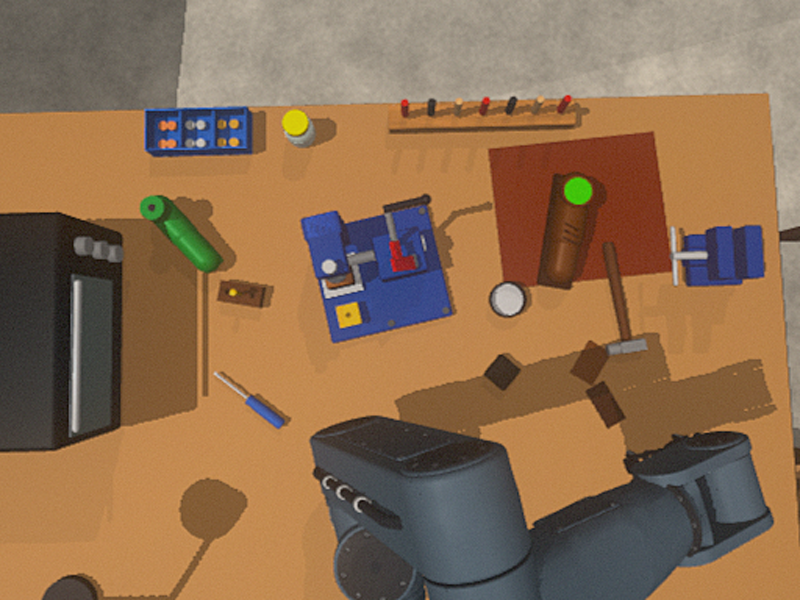

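View pics/s0b.png

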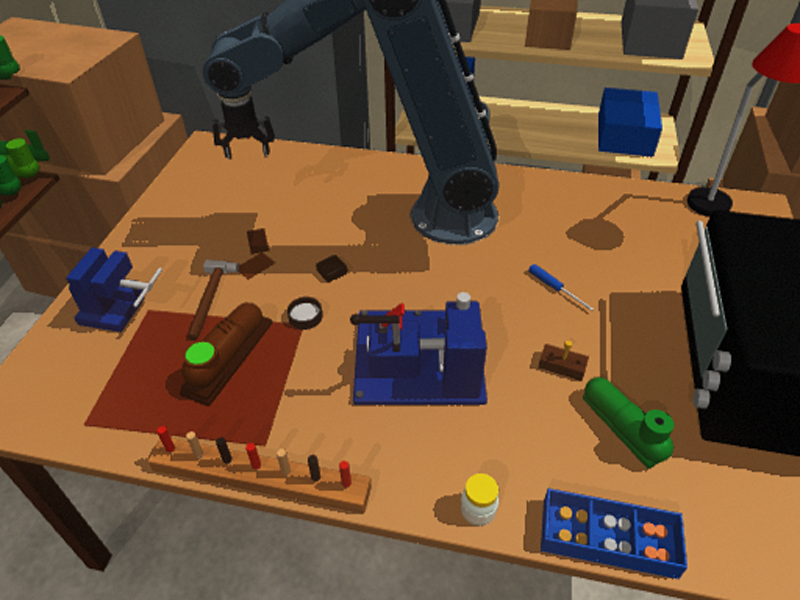

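The top view shows the press at about (385,265), the brass block at (348,316), the stand at (243,293) with the pin at (233,293), and the tin at (508,299). The scene view agrees. I'll enlarge both for a pose fit.

```bash
python3 -c "
import cv2
t=cv2.imread('pics/top0.png');s=cv2.imread('pics/scene0.png')
# top crop origin (135,115) size 160x110 x5 ; scene crop origin (220,180) size 160x90 x5
cv2.imwrite('pics/tc.png',cv2.resize(t[115:225,135:295],None,fx=5,fy=5,interpolation=cv2.INTER_CUBIC))
cv2.imwrite('pics/sc.png',cv2.resize(s[175:265,220:380],None,fx=5,fy=5,interpolation=cv2.INTER_CUBIC))"
```

```text
(no output)
```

View pics/tc.png

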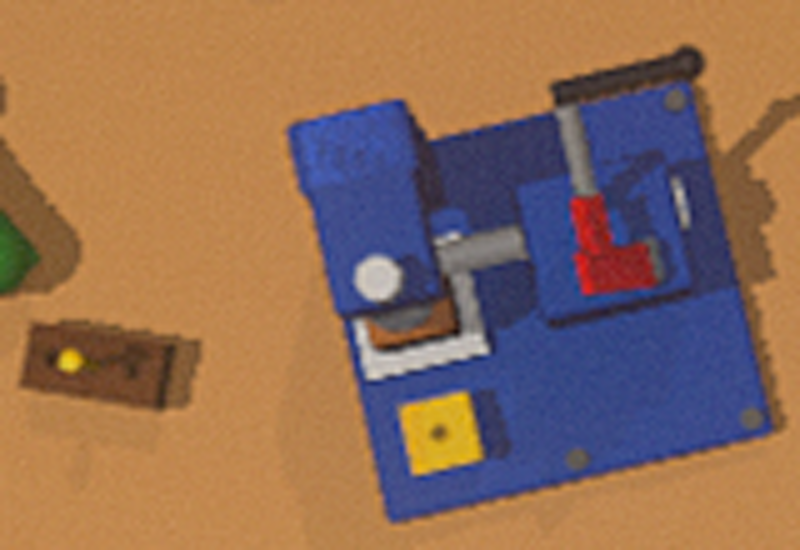

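View pics/sc.png

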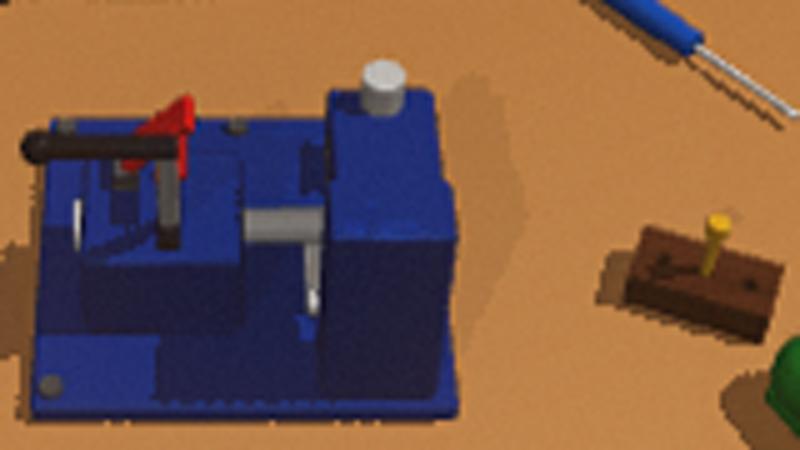

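Points read from the crops. Top: hole (439,433), ram top (379,277), base corners (390,520), (772,428), (690,85), pin head (69,360). Scene: ram top (384,73), rear base corners (457,407) and (35,407), pin head (718,221).

```bash
cat > h.py <<'E'
import numpy as np, cv2
from scipy.optimize import least_squares
from scipy.spatial.transform import Rotation as R
def proj(P,mtx,pose):
    c=(np.asarray(P)-pose[:3,3])@pose[:3,:3]; c=c*[1,-1,-1]
    return (c[...,:2]/c[...,2:])@np.diag([mtx[0,0],mtx[1,1]])+mtx[:2,2]
def p2w(p,pr):
    "press mm -> world m; pr=(x,y,yaw)"
    p=np.asarray(p)/1000.; c,s=np.cos(pr[2]),np.sin(pr[2])
    return np.stack([pr[0]+c*p[...,0]-s*p[...,1],pr[1]+s*p[...,0]+c*p[...,1],p[...,2]],-1)
def delta(st,target,yaw=None):
    "tool-axis shift in cm, twist rad options"
    Rm=R.from_euler('xyz',st['tcp_rot'],degrees=True).as_matrix()
    d=Rm.T@(np.asarray(target)-st['position'])*100
    # downwards tool: twist +t lowers yaw by t
    return d.round(2), None if yaw is None else round(float(((st['tcp_rot'][2]*np.pi/180-yaw)+np.pi/2)%np.pi-np.pi/2),4)
E
python3 - <<'E'
from h import *
T=np.load('top0.npz');S=np.load('scene0.npz')
o=lambda a,x,y:(np.array(a,float)+.5)/5-.5+[x,y]
tp=o([(439,433),(379,277),(390,520),(772,428),(690,85)],135,115); tP=np.array([(-115,140,50),(-20,140,215),(-170,195,20),(-170,-95,20),(100,-95,20)])
sp=o([(384,73),(457,407),(35,407)],220,175); sP=np.array([(-20,140,215),(100,195,20),(100,-95,20)])
def res(q,split=False):
    r=np.r_[proj(p2w(tP,q),T['mtx'],T['pose'])-tp, proj(p2w(sP,q),S['mtx'],S['pose'])-sp]
    return r if split else r.ravel()
f=least_squares(res,[.6,-.05,0],loss='soft_l1'); print(f.x,'\n',res(f.x,1).round(2))
pt=o([(69,360)],135,115);sh=o([(718,221)],220,175)
rp=lambda p:np.r_[(proj(p[None],T['mtx'],T['pose'])-pt).ravel(),(proj(p[None],S['mtx'],S['pose'])-sh).ravel()]
g=least_squares(rp,[.6,.2,.08]);print('pin head top',g.x,g.fun)
g2=least_squares(lambda p:rp(np.r_[p,.083]),[.6,.2]);print('z fixed',g2.x,g2.fun)
print('hole',p2w((-115,140,50),f.x))
np.save('press.npy',f.x)
E
```

```text
[ 0.58110517 -0.04192792  0.20831498] 
 [[ 0.09 -0.47]
 [-0.45 -0.27]
 [-0.61  0.62]
 [ 0.87  0.61]
 [-0.01 -2.29]
 [ 0.02 -0.01]
 [ 0.81 -0.58]
 [-1.21 -0.32]]
pin head top [0.49424629 0.32498133 0.07958447] [ 0.22964688 -0.03934357  0.22808747 -0.04247145]
z fixed [0.49523517 0.32431433] [ 0.11551112 -0.39057338  0.19613857 -0.50568079]
hole [0.43963775 0.07126206 0.05      ]
```

```bash
python3 - <<'E'
from h import *; from station import bot
s=bot.read_state(); print(delta(s,[.495,.324,.17],.208))
E
```

```text
(array([ 57.12, -70.33,   6.16]), 0.1088)
```

Request:
apply_moves --deltas '[[[8.5, 2.4, -2.95, 0, 0], [8.5, 2.4, -2.95, 0, 0], [8.5, 2.4, -2.95, 0, 0], [8.5, 2.4, -2.95, 0, 0], [8.5, 2.4, -2.95, 0, 0], [8.5, 2.4, -2.95, 0, 0], [8.5, 2.4, -2.95, 0, 0], [8.5, 2.4, -2.95, 0, 0]]]' --squeeze 40

```text
time: 0.77
position: [0.2803, -0.2367, 0.2312]
tcp_rot: [-180.0, 0.0, 18.1]
contact_force: [1.8, -0.6, -0.0]
grip_width: 0.994
gripper_force: 0.0
```

Request:
apply_moves --deltas '[[[8.5, 2.4, -2.95, 0, 0], [8.5, 2.4, -2.95, 0, 0], [8.5, 2.4, -2.95, 0, 0], [8.5, 2.4, -2.95, 0, 0], [8.5, 2.4, -2.95, 0, 0], [8.5, 2.4, -2.95, 0, 0], [8.5, 2.4, -2.95, 0, 0], [8.5, 2.4, -2.95, 0, 0]]]'

```text
time: 1.43
position: [0.3893, 0.0476, 0.2313]
tcp_rot: [180.0, -0.0, 18.2]
contact_force: [0.5, -1.1, -1.0]
grip_width: 0.993
gripper_force: 0.0
```

Request:
apply_moves --deltas '[[[5, 2.4, -2.95, 0.5, 0], [5, 2.4, -2.95, 0.5, 0], [5, 2.4, -2.95, 1, 0], [5, 2.4, -2.95, 1, 0], [5, 2.4, -2.95, 1, 0], [5, 2.4, -2.95, 1, 0], [5, 2.0, -2.5, 1, 0], [5, 0, 0, 0, 0.1]]]'

```text
time: 2.1
position: [0.4824, 0.2925, 0.1688]
tcp_rot: [-180.0, 0.1, 12.7]
contact_force: [-0.1, 0.1, -0.4]
grip_width: 0.585
gripper_force: 0.0
```

```bash
python3 - <<'E'
from h import *; from station import bot
s=bot.read_state(); print(s['position'],s['tcp_rot'],s['q'],delta(s,[.495,.324,.17],.208))
c=bot.camera('wrist'); np.set_printoptions(precision=4,suppress=True);print(c['mtx'],c['pose']); np.savez('w1.npz',**c)
cv2.imwrite('pics/w1.png',cv2.resize(c['image'],(800,600)))
E
```

```text
[0.48242296 0.29253633 0.16882635] [-1.79982573e+02  9.67403972e-02  1.26533251e+01] [2.64856902e+01 2.56798129e+01 9.59327346e+01 4.69835819e-02
 5.84772296e+01 1.03807784e+02] (array([ 1.92, -2.79, -0.12]), 0.0128)
[[297.3186   0.     259.5684]
 [  0.     297.3186 191.4566]
 [  0.       0.       1.    ]] [[ 0.2198  0.9403  0.2599  0.5471]
 [-0.9756  0.2122  0.0571  0.3075]
 [-0.0014 -0.2661  0.964   0.3107]
 [ 0.      0.      0.      1.    ]]
```

View pics/w1.png

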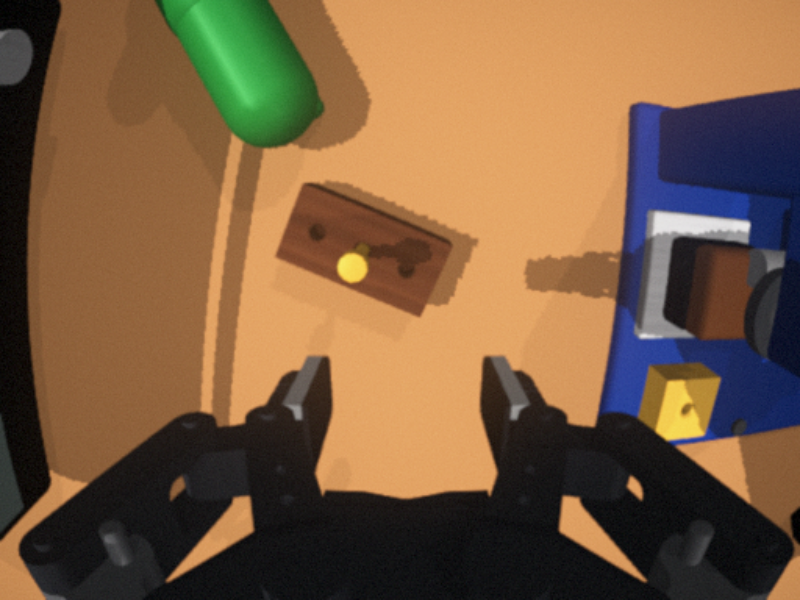

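The wrist view shows the pin head at (352,267), the outer stand holes at (316,232) and (406,270), and the block hole at (688,408).

```bash
cat >> h.py <<'E'
def wray(px,mtx,pose,z):
    "wrist fisheye pixel (orig scale) -> world at height z"
    v=(np.asarray(px,float)-mtx[:2,2])/mtx[0,0]; th=np.hypot(*v)
    d=np.r_[v/th*np.sin(th),np.cos(th)]*[1,-1,-1]; d=pose[:3,:3]@d
    return pose[:3,3]+d*(z-pose[2,3])/d[2]
E
python3 - <<'E'
from h import *; from station import bot
w=np.load('w1.npz')
f=lambda p,z:wray((np.array(p)+.5)/1.5625-.5,w['mtx'],w['pose'],z)
pin=f((352,267),.083);a,b=f((316,232),.03),f((406,270),.03)
print('pin',pin,'holes mid',(a+b)/2,'sep',np.linalg.norm(a-b),'block hole',f((688,408),.05))
print(p2w((-115,140,50),np.load('press.npy')))
s=bot.read_state(); print(delta(s,[.4945,.3245,.100],.208))
E
```

```text
pin [0.49624824 0.3240536  0.083     ] holes mid [0.49552009 0.32450858 0.03      ] sep 0.06032337063178491 block hole [0.4416879  0.07130163 0.05      ]
[0.43963775 0.07126206 0.05      ]
(array([ 1.96, -3.06,  6.94]), 0.0009)
```

Request:
apply_moves --deltas '[[[5, 0.68, -1.0, 0, 0], [5, 0.68, -1.0, 0, 0], [5, 0.68, -1.0, 0, 0], [5, 0, 0, 2, 0], [5, 0, 0, 2, 0], [5, 0, 0, 2, 0], [5, 0, 0, 1, 0], [5, 0, 0, 0, 0]]]'

```text
time: 2.82
position: [0.4945, 0.3212, 0.0994]
tcp_rot: [179.9, 0.2, 12.5]
contact_force: [-0.3, -0.5, -0.0]
grip_width: 0.586
gripper_force: 0.0
```

```bash
python3 - <<'E'
from h import *; from station import bot
s=bot.read_state(); print(s['position'],delta(s,[.4955,.3243,.057],.208))
E
```

```text
[0.49452222 0.32119455 0.09936938] (array([ 0.18, -0.29,  4.24]), 0.0094)
```

Request:
apply_moves --deltas '[[[5, 0.18, -0.29, 1, 0], [5, 0, 0, 1, 0], [5, 0, 0, 1, 0], [5, 0, 0, 0.8, 0], [5, 0, 0, 0.4, 0], [5, 0, 0, 0, 0], [3, 0, 0, 0, 0], [3, 0, 0, 0, 0]]]'

```text
time: 3.48
position: [0.497, 0.3256, 0.0597]
tcp_rot: [-180.0, -0.0, 12.4]
contact_force: [0.6, -0.3, -0.3]
grip_width: 0.354
gripper_force: 0.0
```

Request:
apply_moves --deltas '[[[0.5, 0, 0, 0, 0], [0.5, 0, 0, 0, 0], [0.5, 0, 0, 0, 0], [0.5, 0, 0, 0, 0], [0.5, 0, 0, 0, 0], [0.5, 0, 0, 0, 0], [0.5, 0, 0, 0, 0], [0.5, 0, 0, 0, 0]]]' --squeeze 40

```text
time: 4.15
position: [0.4971, 0.3256, 0.0597]
tcp_rot: [-180.0, -0.0, 12.4]
contact_force: [0.2, -1.4, 5.9]
grip_width: 0.165
gripper_force: 39.1
```

```bash
python3 - <<'E'
from h import *; from station import bot
s=bot.read_state(); print(s['position'],s['tcp_rot'],s['gripper_force'],s['grip_width']*85)
E
```

```text
[0.4970574  0.32559106 0.05972016] [-1.79990307e+02 -4.87093454e-02  1.24201624e+01] 39.05436158180237 13.986598573053602
```

Request:
apply_moves --deltas '[[[0.5, 0, 0, -0.5, 0], [0.5, 0, 0, -0.8, 0], [0.5, 0, 0, -1, 0], [0.5, 0, 0, -1.5, 0], [0.5, 0, 0, -1.5, 0], [0.5, 0, 0, -1.5, 0], [0.5, 0, 0, -1.2, 0], [0.5, 0, 0, -0.5, 0]]]'

```text
time: 4.82
position: [0.4973, 0.3259, 0.1467]
tcp_rot: [-180.0, -0.2, 12.4]
contact_force: [0.4, 0.0, 0.0]
grip_width: 0.168
gripper_force: 39.1
```

```bash
python3 - <<'E'
from h import *; from station import bot
s=bot.read_state(); print(s['position'],s['tcp_rot'],s['grip_width']*85,s['contact_force'])
print(delta(s,[.4405,.0713,.140],.208))
c=bot.camera('wrist'); np.savez('w2.npz',**c)
sc=bot.camera('scene'); np.savez('s2.npz',**sc)
a=cv2.resize(c['image'][180:340,180:340],(560,560),interpolation=cv2.INTER_CUBIC)
P=proj(s['position'][None],sc['mtx'],sc['pose'])[0].astype(int);print(P)
b=cv2.resize(sc['image'][P[1]-40:P[1]+40,P[0]-17:P[0]+17],(238,560),interpolation=cv2.INTER_CUBIC)
cv2.imwrite('pics/w2.png',np.hstack([a,b]))
E
```

```text
[0.49733379 0.32585836 0.14670217] [-1.79951373e+02 -1.50377103e-01  1.24236824e+01] 14.278133669595043 [0.35681941 0.03228566 0.03378677]
(array([-11.03,  23.64,   0.62]), 0.0088)
[367 206]
```

View pics/w2.png

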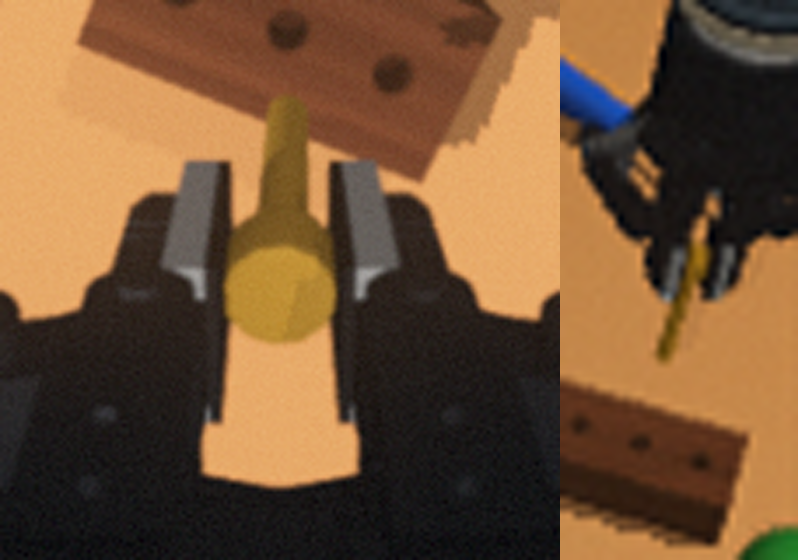

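The wrist crop shows the pin held by its head, with the head top at (280,295) and the foot at (287,103) in crop pixels. In the scene crop, the head is near (697,250) and the foot near (664,355). I'll compute the tilt from these.

```bash
python3 - <<'E'
from h import *; from station import bot
w=np.load('w2.npz'); S=np.load('s2.npz')
f=lambda p,z:wray((np.array(p)+.5)/3.5-.5+180,w['mtx'],w['pose'],z)
print('head',f((280,295),.170),'foot',f((287,103),.095))
fw=proj(np.array([[.4973,.3259,.095],[.4973,.3259,.156],[.4973,.3259,.170]]),S['mtx'],S['pose']); print('scene expect foot/neck/top',(fw-[367-17,206-40])*7-[-562,0])
s=bot.read_state(); print(s['ft_torque'])
E
```

```text
head [0.49673463 0.32624314 0.17      ] foot [0.49810684 0.3252739  0.095     ]
scene expect foot/neck/top [[663.31710078 353.63370983]
 [686.2531986  268.77155241]
 [691.72418727 248.52922936]]
[-0.00786616 -0.03427971  0.01089996]
```

Request:
apply_moves --deltas '[[[0.5, -1.5, 3.2, 0, 0], [0.5, -1.5, 3.2, 0, 0], [0.5, -1.5, 3.2, 0, 0], [0.5, -1.5, 3.2, 0, 0], [0.5, -1.5, 3.2, 0, 0], [0.5, -1.5, 3.2, 0, 0], [0.5, -1.4, 3.0, 0, 0], [0.5, -0.6, 1.4, 0, 0]]]'

```text
time: 5.58
position: [0.4384, 0.0687, 0.1436]
tcp_rot: [180.0, 0.1, 12.3]
contact_force: [0.4, 0.1, 0.5]
grip_width: 0.164
gripper_force: 39.2
```

Request:
apply_moves --deltas '[[[0.5, 0, 0, 1, 0], [0.5, 0, 0, 1, 0], [0.5, 0, 0, 0.5, 0], [0.5, 0, 0, 0, 0], [0.5, 0, 0, 0, 0], [0.5, 0, 0, 0, 0], [0.5, 0, 0, 0, 0], [0.5, 0, 0, 0, 0]]]'

```text
time: 6.25
position: [0.4402, 0.0715, 0.1196]
tcp_rot: [180.0, -0.0, 12.4]
contact_force: [-0.0, -0.9, -0.5]
grip_width: 0.166
gripper_force: 39.2
```

```bash
python3 - <<'E'
from h import *; from station import bot
s=bot.read_state(); print(s['position'],s['tcp_rot'],s['qvel'].round(2))
print(delta(s,[.4405,.0713,.110],.208))
c=bot.camera('wrist'); np.savez('w3.npz',**c)
a=cv2.resize(c['image'][150:300,160:360],(800,600),interpolation=cv2.INTER_CUBIC)
cv2.imwrite('pics/w3.png',a)
E
```

```text
[0.44022018 0.07147882 0.1195775 ] [ 1.79995100e+02 -2.80289999e-02  1.24396398e+01] [-0.15 -0.06  0.13 -0.    0.01 -0.07]
(array([0.02, 0.02, 0.96]), 0.0091)
```

View pics/w3.png

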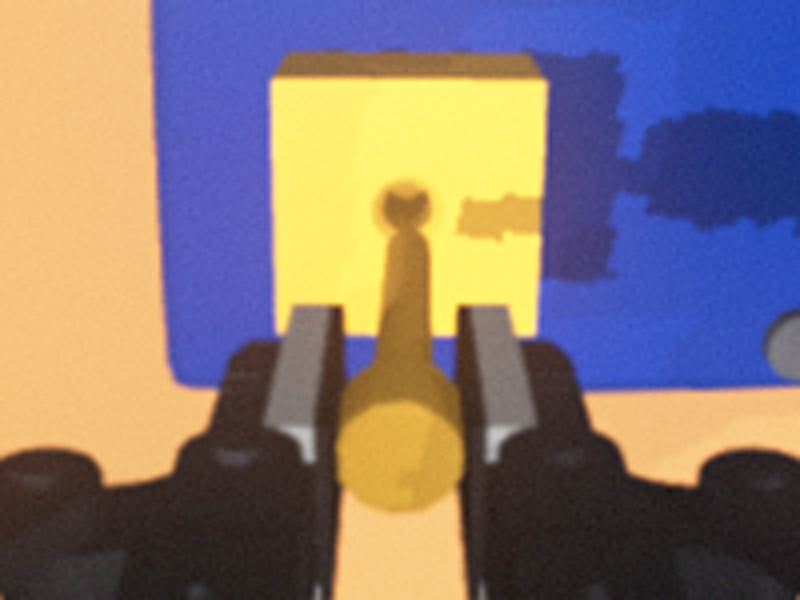

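The hole centre is at (405,207) in the crop and the pin foot's far edge is at (407,229), with the foot centre at about (407,245).

```bash
python3 - <<'E'
from h import *; from station import bot
w=np.load('w3.npz')
f=lambda p,z:wray((np.array(p)+.5)/4-.5+[160,150],w['mtx'],w['pose'],z)
fz=.1196-.0517
h=f((405,207),.05); e=f((407,229),fz)
print('hole',h,'foot far edge',e,'head',f((401,456),fz+.075))
print('block corners',[f(p,.05) for p in((274,76),(547,82),(277,335),(538,337))])
s=bot.read_state()
yaw=np.deg2rad(12.44); fw=np.array([np.cos(yaw),np.sin(yaw),0])
print('foot centre',e-fw*.0035, 'shift',delta(s,s['position']+(h-(e-fw*.0035))*[1,1,0])[0])
E
```

```text
hole [0.44080822 0.07128776 0.05      ] foot far edge [0.44242695 0.07135435 0.0679    ] head [0.439858  0.0718294 0.1429   ]
block corners [array([0.45992591, 0.09992277, 0.05      ]), array([0.46960675, 0.05120173, 0.05      ]), array([0.41000721, 0.08985169, 0.05      ]), array([0.42053212, 0.04030133, 0.05      ])]
foot centre [0.43900912 0.07060039 0.0679    ] shift [ 0.19 -0.03  0.  ]
```

Request:
apply_moves --deltas '[[[0.5, 0.1, 0, 0.5, 0], [0.5, 0, 0, 0.5, 0], [0.5, 0, 0, 0.5, 0], [0.5, 0, 0, 0.3, 0], [0.5, 0, 0, 0.2, 0], [0.5, 0, 0, 0.2, 0], [0.5, 0, 0, 0.2, 0], [0.5, 0, 0, 0, 0]]]'

```text
time: 6.97
position: [0.4409, 0.0715, 0.095]
tcp_rot: [-180.0, 0.0, 12.4]
contact_force: [0.2, -0.0, -0.9]
grip_width: 0.17
gripper_force: 39.2
```

Request:
apply_moves --deltas '[[[0.5, 0, 0, 0.3, 0], [0.5, 0, 0, 0.3, 0], [0.5, 0, 0, 0.3, 0], [0.5, 0, 0, 0.3, 0], [0.5, 0, 0, 0.2, 0], [0.5, 0, 0, 0.2, 0], [0.5, 0, 0, 0.1, 0], [0.5, 0, 0, 0, 0]]]'

```text
time: 7.63
position: [0.4409, 0.0716, 0.0781]
tcp_rot: [-180.0, 0.0, 12.4]
contact_force: [-0.3, 0.3, -0.7]
grip_width: 0.167
gripper_force: 39.2
```

Request:
apply_moves --deltas '[[[0.5, 0, 0, 0.1, 0], [0.5, 0, 0, 0.1, 0], [0.5, 0, 0, 0.1, 0], [0.5, 0, 0, 0, 0], [0.5, 0, 0, 0, 0], [0.5, 0, 0, 0, 0], [0.5, 0, 0, 0, 0], [0.5, 0, 0, 0, 0]]]'

```text
time: 8.3
position: [0.4423, 0.0717, 0.0765]
tcp_rot: [180.0, -0.2, 12.4]
contact_force: [-0.3, -0.0, 14.5]
grip_width: 0.171
gripper_force: 40.4
```

Request:
apply_moves --deltas '[[[4, 0, 0, -0.1, 0], [4, 0, 0, -0.1, 0], [4, 0, 0, 0, 0], [4, 0, 0, 0, 0], [4, 0, 0, -0.5, 0], [4, 0, 0, -1, 0], [4, 0, 0, -2, 0], [4, 0, 0, -2, 0]]]'

```text
time: 8.97
position: [0.4407, 0.0715, 0.1334]
tcp_rot: [-180.0, 0.1, 12.4]
contact_force: [-0.1, -0.4, 0.1]
grip_width: 0.471
gripper_force: 0.0
```

Request:
apply_moves --deltas '[[[4, 0, 0, -3, 0], [4, 0, 0, -3, 0], [0, 0, 0, -1, 0], [0, 0, 0, 0, 0], [0, 0, 0, 0, 0], [0, 0, 0, 0, 0], [0, 0, 0, 0, 0], [0, 0, 0, 0, 0]]]'

```text
time: 9.63
position: [0.4405, 0.0715, 0.2012]
tcp_rot: [-180.0, 0.1, 12.4]
contact_force: [0.2, -0.1, -0.5]
grip_width: 0.001
gripper_force: 0.0
```

```bash
python3 - <<'E'
from h import *; from station import bot
s=bot.read_state(); pr=np.load('press.npy')
# shift press so hole fits the close measurement
pr[:2]+=np.array([.4408,.0713])-p2w((-115,140,50),pr)[:2]; np.save('press2.npy',pr); print(pr)
print(s['position'],s['grip_width'],delta(s,p2w((-45,52,145),pr),pr[2]))
c=bot.camera('wrist'); np.savez('w4.npz',**c)
t=bot.camera('top');cv2.imwrite('pics/t4.png',t['image'])
cv2.imwrite('pics/w4.png',cv2.resize(c['image'],(800,600),interpolation=cv2.INTER_CUBIC))
E
```

```text
[ 0.58226742 -0.04188998  0.20831498]
[0.44051784 0.07151253 0.20123746] 0.0014938216802182049 (array([6.96, 8.89, 5.61]), 0.0085)
```

View pics/w4.png

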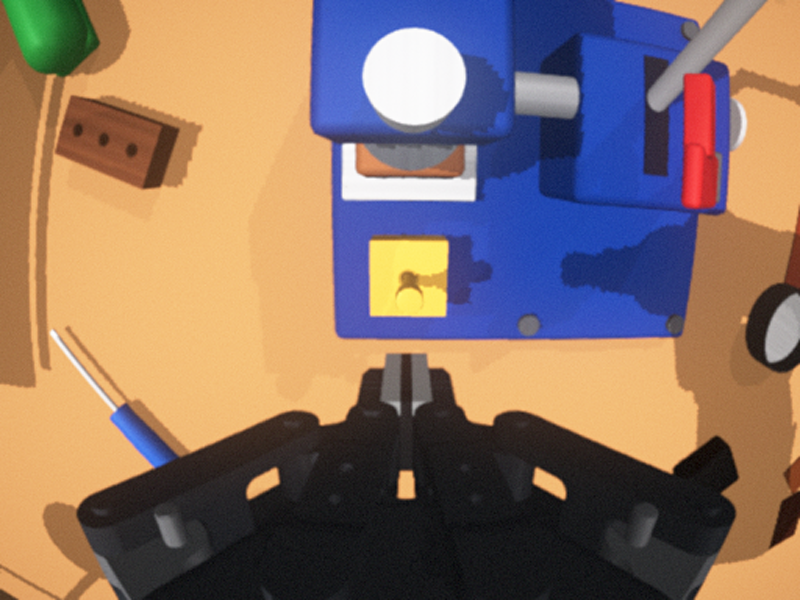

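The pin stands home in the block, with its head low at (408,298). Next I check the catch prediction against the top picture and move beside the catch.

```bash
python3 - <<'E'
from h import *
T=np.load('top0.npz');pr=np.load('press2.npy')
P=[(-40,-30,115)]+[(x,-30+65*np.sin(.873-a),115+65*np.cos(.873-a)) for a in(0,.15) for x in(-55,-25)]+[(62,-42,237),(62,-72,237)]
print(((proj(p2w(P,pr),T['mtx'],T['pose'])-[135,115])*5).round())
E
```

```text
[[646. 259.]
 [578. 291.]
 [568. 247.]
 [588. 288.]
 [577. 243.]
 [628.  71.]
 [675.  60.]]
```

Request:
apply_moves --deltas '[[[0, 1, 1.2, 0, 0], [0, 1, 1.3, 0, 0], [0, 1, 1.3, 0, 0], [0, 1, 1.3, 0, 0], [0, 1, 1.3, 0, 0], [0, 1, 1.3, 0, 0], [0, 0.96, 1.19, 0, 0], [0, 0, 0, 0, 0]]]'

```text
time: 10.4
position: [0.5295, -0.0016, 0.2018]
tcp_rot: [180.0, -0.0, 12.4]
contact_force: [-0.7, 0.8, -0.3]
grip_width: -0.0
gripper_force: 0.0
```

Request:
apply_moves --deltas '[[[0, 0, 0, 1, 0], [0, 0, 0, 1.5, 0], [0, 0, 0, 1.5, 0], [0, 0, 0, 1.2, 0], [0, 0, 0, 0.4, 0], [0, 0, 0.5, 0, 0], [0, 0, 0.5, 0, 0], [0, 0, 0, 0, 0]]]'

```text
time: 11.07
position: [0.5308, -0.0108, 0.1469]
tcp_rot: [180.0, -0.1, 12.4]
contact_force: [0.3, 0.3, 1.1]
grip_width: 0.003
gripper_force: 0.0
```

Request:
apply_moves --deltas '[[[0, 0, 0.3, 0, 0], [0, 0, 0.3, 0, 0], [0, 0, 0.3, 0, 0], [0, 0, 0.3, 0, 0], [0, 0, 0.3, 0, 0], [0, 0, 0.3, 0, 0], [0, 0, 0.3, 0, 0], [0, 0, 0.3, 0, 0]]]'

```text
time: 11.73
position: [0.5355, -0.0338, 0.1464]
tcp_rot: [180.0, -0.0, 12.4]
contact_force: [-0.2, 1.2, 1.9]
grip_width: 0.0
gripper_force: 0.8
```

Request:
apply_moves --deltas '[[[0, 0, 0.4, 0, 0], [0, 0, 0.4, 0, 0], [0, 0, 0.4, 0, 0], [0, 0, 0.4, 0, 0], [0, 0, 0.4, 0, 0], [0, 0, 0.4, 0, 0], [0, 0, 0.4, 0, 0], [0, 0, 0.4, 0, 0]]]'

```text
time: 12.4
position: [0.5424, -0.0652, 0.1462]
tcp_rot: [-180.0, 0.0, 12.4]
contact_force: [-0.1, 0.4, 1.0]
grip_width: -0.001
gripper_force: 0.5
```

```bash
cat > st.py <<'E'
from h import *; from station import bot
s=bot.read_state(); pr=np.load('press2.npy')
d=s['position'][:2]-pr[:2]; c,n=np.cos(pr[2]),np.sin(pr[2])
print('press mm',1000*(c*d[0]+n*d[1]),1000*(c*d[1]-n*d[0]),1000*s['position'][2],'yaw',s['tcp_rot'],s['contact_force'].round(1),s['time'])
E
python3 st.py
```

```text
press mm -43.857954947209045 -14.529360357948697 146.24488305262787 yaw [-1.79997732e+02  8.19046948e-03  1.24216607e+01] [-0.1  0.4  1. ] 12.4
```

Request:
apply_moves --deltas '[[[0, 0, 0.4, 0, 0], [0, 0, 0.4, 0, 0], [0, 0, 0.4, 0, 0], [0, 0, 0.4, 0, 0], [0, 0, 0.4, 0, 0], [0, 0, 0.4, 0, 0], [0, 0, 0.3, 0, 0], [0, 0, 0.2, 0, 0]]]'

```text
time: 13.07
position: [0.5487, -0.0935, 0.1463]
tcp_rot: [180.0, -0.0, 12.4]
contact_force: [-0.9, 0.6, -0.1]
grip_width: 0.002
gripper_force: 0.3
```

Request:
apply_moves --deltas '[[[0, 0, 0.2, 0, 0], [0, 0, 0.2, 0, 0], [0, 0, 0.2, 0, 0], [0, 0, 0.2, 0, 0], [0, 0, 0.2, 0, 0], [0, 0, 0.1, 0, 0], [0, 0, 0.1, 0, 0], [0, 0, 0, 0, 0]]]'

```text
time: 13.73
position: [0.5511, -0.1045, 0.1463]
tcp_rot: [-180.0, 0.0, 12.4]
contact_force: [0.5, 4.5, 0.9]
grip_width: 0.006
gripper_force: 1.8
```

Request:
apply_moves --deltas '[[[0, 0, 0.1, 0, 0], [0, 0, 0.1, 0, 0], [0, 0, 0, 0, 0], [0, 0, 0, 0, 0], [0, 0, 0, 0, 0], [0, 0, 0, 0, 0], [0, 0, 0, 0, 0], [0, 0, 0, 0, 0]]]'

```text
time: 14.4
position: [0.5512, -0.1053, 0.1462]
tcp_rot: [-179.9, 0.0, 12.4]
contact_force: [-0.8, 12.0, 3.5]
grip_width: -0.006
gripper_force: 4.8
```

```bash
python3 st.py; python3 - <<'E'
from h import *; from station import bot
pr=np.load('press2.npy')
a=[]
for n in('top','scene'):
    c=bot.camera(n)
    P=[(-40,-30,115)]+[(x,-30+65*np.sin(-.873),115+65*np.cos(.873)) for x in(-55,-25)]
    u=proj(p2w(P,pr),c['mtx'],c['pose']); o=u.mean(0).astype(int)-[30,30]; print(n,(u-o)*6.6)
    a.append(cv2.resize(c['image'][o[1]:o[1]+60,o[0]:o[0]+60],(396,396),interpolation=cv2.INTER_CUBIC))
cv2.imwrite('pics/c5.png',np.hstack(a))
E
```

```text
press mm -43.49974912045183 -55.57270500244688 146.21107871196875 yaw [-1.79853587e+02  3.55234985e-02  1.24272007e+01] [-0.8 12.   3.5] 14.4
top [[133.78869056 223.34134947]
 [238.79949259 219.64916263]
 [224.71178004 161.28442633]]
scene [[268.5884306  237.35405919]
 [170.04953978 161.54030053]
 [167.31110684 204.30642431]]
```

View pics/c5.png

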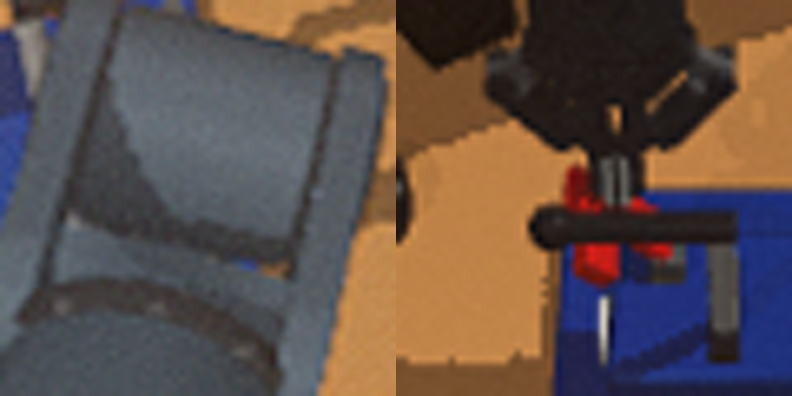

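The scene crop shows the paddle leaning over to -y, with its tip at about (176,170) against a predicted (170,161)..(167,204). The force has risen to 12 N, so the catch is at its stop. Now I back off, rise, and go to the grip.

Request:
apply_moves --deltas '[[[0, 0, -0.4, 0, 0], [0, 0, -0.4, 0, 0], [0, 0, -0.4, -1, 0], [0, 0, 0, -3, 0], [0, 0, 0, -3.5, 0], [0, 0, 0, -3.5, 0], [0, 0, 0, -3.5, 0], [0, 0, 0, -1.5, 0]]]'

```text
time: 15.17
position: [0.5499, -0.0953, 0.312]
tcp_rot: [179.8, -0.3, 12.4]
contact_force: [1.0, -0.7, 0.8]
grip_width: 0.001
gripper_force: 0.0
```

Request:
apply_moves --deltas '[[[0, 0, 0, 0, -0.12], [0, 0, 0, 0, -0.12], [0, 0, 0, 0, -0.12], [0, 0, 0, 0, -0.12], [0, 0, 0, 0, -0.12], [0, 0, 0, 0, -0.12], [0, 0, 0, 0, -0.12], [0, 0, 0, 0, -0.12]]]'

```text
time: 15.83
position: [0.5489, -0.095, 0.3071]
tcp_rot: [180.0, 0.0, 67.8]
contact_force: [0.4, -0.1, 0.6]
grip_width: -0.004
gripper_force: 0.0
```

Request:
apply_moves --deltas '[[[5.5, 0, 0, 0, -0.12], [5.5, 0, 0, 0, -0.12], [5.5, 0, 0, 0, -0.12], [5.5, 0, 0, 0, -0.12], [5.5, 0, 0, 0, -0.12], [5.5, 0, 0, 0, 0], [5.5, 0, 0, 0, 0], [5.5, 0, 0, 0, 0]]]'

```text
time: 16.5
position: [0.549, -0.095, 0.3067]
tcp_rot: [180.0, 0.0, 101.6]
contact_force: [-0.1, -0.3, -0.2]
grip_width: 0.645
gripper_force: 0.0
```

```bash
python3 st.py; python3 -c "
from h import *; from station import bot
s=bot.read_state();pr=np.load('press2.npy');print(delta(s,p2w((62,-40,280),pr),pr[2]+np.pi/2),s['q'])"
```

```text
press mm -43.57026789938441 -45.08411633240415 306.6726338267788 yaw [1.79982712e+02 1.80290549e-02 1.01574154e+02] [-0.1 -0.3 -0.2] 16.5
(array([ 0.58, 10.55,  2.67]), -0.0063) [-1.46026815e+01  1.70489397e+01  8.80050762e+01 -8.85848032e-03
  7.49225162e+01 -2.61745361e+01]
```

Request:
apply_moves --deltas '[[[5.5, 0.1, 1.5, 0, 0], [5.5, 0.1, 2, 0, 0], [5.5, 0.1, 2, 0, 0], [5.5, 0.1, 2, 0, 0], [5.5, 0.1, 1.5, 0, 0], [5.5, 0.08, 1, 0, 0], [5.5, 0, 0.55, 0, 0], [5.5, 0, 0, 0, 0]]]'

```text
time: 17.17
position: [0.6516, -0.0676, 0.306]
tcp_rot: [-180.0, -0.0, 101.7]
contact_force: [-0.3, -0.0, -0.1]
grip_width: 0.644
gripper_force: 0.0
```

Request:
apply_moves --deltas '[[[5.5, 0, 0, 1, 0], [5.5, 0, 0, 1.5, 0], [5.5, 0, 0, 1.5, 0], [5.5, 0, 0, 1.5, 0], [5.5, 0, 0, 1.5, 0], [5.5, 0, 0, 1, 0], [5.5, 0, 0, 0.7, 0], [5.5, 0, 0, 0, 0]]]'

```text
time: 17.83
position: [0.6503, -0.0678, 0.2178]
tcp_rot: [-179.9, -0.0, 101.8]
contact_force: [0.2, 0.3, -0.4]
grip_width: 0.643
gripper_force: 0.0
```

```bash
python3 st.py
```

```text
press mm 61.146892808998025 -39.455303503788045 217.83494767102528 yaw [-1.79882426e+02 -4.47240718e-02  1.01770672e+02] [ 0.2  0.3 -0.4] 17.8333
```

Closing on the bar.

Request:
apply_moves --deltas '[[[3, 0, 0, 0, 0], [2, 0, 0, 0, 0], [0.8, 0, 0, 0, 0], [0.8, 0, 0, 0, 0], [0.8, 0, 0, 0, 0], [0.8, 0, 0, 0, 0], [0.8, 0, 0, 0, 0], [0.8, 0, 0, 0, 0]]]' --squeeze 40

```text
time: 18.5
position: [0.6514, -0.0678, 0.2202]
tcp_rot: [179.9, 0.0, 101.8]
contact_force: [-0.4, 0.7, 5.0]
grip_width: 0.173
gripper_force: 39.2
```

```bash
python3 st.py; python3 -c "
import numpy as np
a=np.linspace(-.4,.45,18); x=-160*np.sin(a);z=160*np.cos(a)+90
print(np.c_[np.diff(x)/10,-np.diff(z)/10].round(2).tolist())"
```

```text
press mm 62.297009530613394 -39.69208314852398 220.18030072302545 yaw [1.79925298e+02 3.36716112e-02 1.01806072e+02] [-0.4  0.7  5. ] 18.5
[[-0.74, -0.29], [-0.76, -0.26], [-0.77, -0.22], [-0.78, -0.18], [-0.79, -0.14], [-0.79, -0.1], [-0.8, -0.06], [-0.8, -0.02], [-0.8, 0.02], [-0.8, 0.06], [-0.79, 0.1], [-0.79, 0.14], [-0.78, 0.18], [-0.77, 0.22], [-0.76, 0.26], [-0.74, 0.29], [-0.73, 0.33]]
```

Request:
apply_moves --deltas '[[[0.8, 0, -0.74, -0.29, 0], [0.8, 0, -0.76, -0.26, 0], [0.8, 0, -0.77, -0.22, 0], [0.8, 0, -0.78, -0.18, 0], [0.8, 0, -0.79, -0.14, 0], [0.8, 0, -0.79, -0.1, 0], [0.8, 0, -0.8, -0.06, 0], [0.8, 0, 0, 0, 0]]]'

```text
time: 19.17
position: [0.5994, -0.0789, 0.2344]
tcp_rot: [179.6, 0.1, 101.8]
contact_force: [4.9, 2.5, 11.1]
grip_width: 0.169
gripper_force: 40.5
```

```bash
python3 st.py
```

```text
press mm 9.104665456512674 -39.741204972096014 234.42342476620522 yaw [1.79589136e+02 1.07191426e-01 1.01794778e+02] [ 4.9  2.5 11.1] 19.1667
```

Request:
apply_moves --deltas '[[[0.8, 0, -0.8, -0.1, 0], [0.8, 0, -0.8, -0.08, 0], [0.8, 0, -0.8, 0, 0], [0.8, 0, -0.79, 0.1, 0], [0.8, 0, -0.79, 0.14, 0], [0.8, 0, -0.78, 0.18, 0], [0.8, 0, -0.77, 0.22, 0], [0.8, 0, 0, 0, 0]]]'

```text
time: 19.83
position: [0.5448, -0.0904, 0.2287]
tcp_rot: [179.7, 0.1, 101.8]
contact_force: [5.2, 2.0, 4.9]
grip_width: 0.169
gripper_force: 40.7
```

```bash
python3 st.py
```

```text
press mm -46.68645561410348 -39.74756614079853 228.662179154848 yaw [1.79695702e+02 9.90297315e-02 1.01782326e+02] [5.2 2.  4.9] 19.8333
```

Request:
apply_moves --deltas '[[[0.8, 0, -0.6, 0.2, 0], [0.8, 0, -0.6, 0.22, 0], [0.8, 0, -0.5, 0.2, 0], [0.8, 0, -0.4, 0.17, 0], [0.8, 0, -0.2, 0.1, 0], [0.8, 0, -0.1, 0.05, 0], [0.8, 0, 0, 0, 0], [0.8, 0, 0, 0, 0]]]'

```text
time: 20.5
position: [0.522, -0.0952, 0.2191]
tcp_rot: [179.7, 0.1, 101.8]
contact_force: [5.2, 0.9, 4.8]
grip_width: 0.168
gripper_force: 41.1
```

```bash
python3 st.py
```

```text
press mm -69.96227872389292 -39.73449344787824 219.104113836805 yaw [1.79712475e+02 9.92661547e-02 1.01794602e+02] [5.2 0.9 4.8] 20.5
```

Request:
apply_moves --deltas '[[[0.8, 0, -0.1, 0.05, 0], [0.8, 0, -0.1, 0.05, 0], [0.8, 0, -0.1, 0.05, 0], [0.8, 0, 0, 0, 0], [0.8, 0, 0, 0, 0], [0.8, 0, 0, 0, 0], [0.8, 0, 0, 0, 0], [0.8, 0, 0, 0, 0]]]'

```text
time: 21.17
position: [0.5214, -0.0955, 0.2188]
tcp_rot: [179.4, 0.2, 101.8]
contact_force: [16.0, 5.4, 7.9]
grip_width: 0.168
gripper_force: 41.4
```

```bash
python3 st.py
```

```text
press mm -70.67953967113326 -39.825930545916535 218.76315185685377 yaw [1.79372793e+02 1.58005094e-01 1.01789562e+02] [16.   5.4  7.9] 21.1667
```

The force rose to about 17 N with almost no motion, so the lever is at its stop. One last look before handing in.

```bash
python3 - <<'E'
from station import bot
import cv2,numpy as np
c=bot.camera('scene')['image'];w=bot.camera('wrist')['image']
cv2.imwrite('pics/f.png',np.hstack([cv2.resize(c[160:280,200:330],(390,360),interpolation=cv2.INTER_CUBIC),cv2.resize(w,(400,360))]))
E
```

```text
(no output)
```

View pics/f.png

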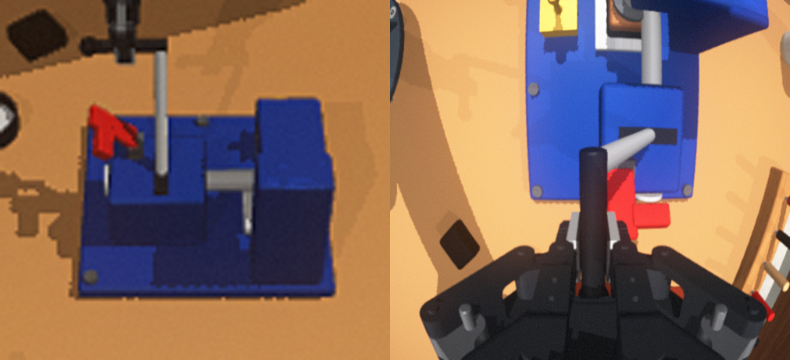

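The picture shows the fingers holding the bar at (120,45), the ram down, the red catch flipped over at (110,130), and the pin in the block at (560,10).

```bash
python3 -c "
from station import bot
print(bot.job_done())"
```

```text
the job is handed in; nothing more can be done
None
```

The job is handed in, but no verdict came back: by the last force readings and picture, the pin is home and released, the catch is flipped right over, and the fingers hold the lever at its front stop.

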